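Pack the gift carrier and torque its clamp bolt

ROBOT

A 6-joint arm with a two-finger parallel gripper is mounted at the origin on the work surface. World frame = base frame: x ahead of the robot, y to its left, z up, the work surface at z = 0. Lengths are in mm, angles in degrees, forces in N, time in s.
With the tool pointing down it reaches from about 350 to 850 mm from the base axis. Payload 8.1 kg.
Tool frame: the origin (TCP) lies between the finger pads; the fingertips stand 22 mm ahead of it and the grasp point (between the pads) lies 3 mm ahead of it (r.nose_length is the z of the fingertips in the tool frame, in mm); z points along the fingers, x is the direction in which the jaws open and shut, and the axes are right-handed (so a half turn about z gives the same grasp; the last joint's range is limited). The gripper opens to 85 mm and grips with 20 to 120 N. Pads are 22 mm wide; open, the fingers measure 114 mm over their backs; the gripper's body (76 mm by 85 mm) begins 54 mm behind the grasp point. The pads swing forward as they close: fully open they stand 13 mm farther back than shut.
Start: joints at [-4.893, 7.471, 85.268, -0, 87.261, -4.893], TCP at [600.005, 0.022, 253.292] pointing down, gripper open.
Joint ranges: [-169.43, 169.43], [-51.17, 129.36], [1.28, 143.12], [-76.62, 256.62], [0, 156.53], [-152.29, 152.29]. Speed limits (degrees/s): [136.94, 136.94, 159.86, 180, 180, 180].

INTERFACE

Orientations are given as [roll, pitch, yaw] about the fixed x, y, z axes, in that order (R = Rz(yaw) Ry(pitch) Rx(roll)).
In Python, from bench import r gives the robot as it stands.
- The arm moves only by the shell command python3 -m jog 'ROWS' [FORCE]. ROWS is JSON, a list of rows, each a list of 5 numbers: the shift along the tool's x, y, z in m, then the turn about the tool's z in degrees, then the opening in per cent of the stroke, from 0 (shut) to 100 (fully open). A call has 1 to 8 rows; each row is the pose to reach, as a shift and turn from the pose measured when the call began, along the tool's axes at that moment; what a row does not reach only later rows make up. A row lasts 1/10 s, in which the tool goes at most 50 mm and 8.59 degrees, less where a joint would pass 70% of its speed; a pose out of reach is approached as far as the arm can. A call with a gripper value outside its range is refused whole. The fingers move at their own pace and stop on an object; FORCE is the grip in N (left out, the last holds). Time passes only in rows, so rows that repeat a pose let the fingers close. It gives the time, the measured TCP pose, the force and the opening at its end, in the units of the state.
- r.sense(): the state, without advancing time (a new reading comes with each control period).
- r.snapshot(name): name is "scene" or "side" or "wrist"; returns a dict with "image" (384x512x3 uint8, red, green, blue), "K" (3x3 intrinsics, pixels), "T" (4x4, takes a point from camera to world coordinates); the wrist camera has in their place "tool_from_camera" (4x4, takes a point from camera to tool coordinates, whose origin is the TCP and whose axes are the tool frame's). Camera axes: x right, y down, z forward; pixel columns grow to the right and rows downward; lengths in mm; the calibration is good to about 2 mm. The wrist camera is an equidistant fisheye: a pixel r from the principal point sees the ray r / f radians off the axis. A picture is of the moment at which its call begins: read the wrist's pose just before it. There is no depth.
- r.hand_in(): hands the job in, once; it reports no verdict.
Trained networks look in a picture, given as the dict that the camera call returned (one of the last four; its "shot" number tells which), for a name from the list of things; names that differ only in an ending like _2 or _b are one class to them, and where a whole thing is asked for, a point or a joint stands for the part that bears it (a point fixed in the world has none). Each returns a list of dicts, best first, with "conf" (0 to 1); they miss things now and then, are a little off and sometimes report something else, mostly with a low value. They report only what shows in the picture. A call takes as long as a camera call. They do not tell look-alikes from the thing itself.
- r.search_frame(picture, label): "bbox" ([left, top, right, bottom] in pixels, round what is visible of it).
- r.pinpoint(picture, label): "uv" ([column, row] in pixels: a listed point, or the origin of a listed thing).
The state is a dict: "time": time; "joint_pos": joint angles; "qd": joint speeds; "joint_efforts": joint torques, N m; "tool_pos": TCP position; "tcp_rot": TCP orientation; "ft_force": force on the tool from outside, world axes, zero at the start; "wrist_torque": the same for the moment, N m; "finger_gap": finger opening in mm.
Only numpy, scipy, OpenCV 4.12 (cv2) and the standard library are available. Lean on these libraries where they do the work, as an engineer would, in place of code of your own. Each camera call takes 0.05 s, during which the arm holds its last target. There are 200 camera calls.

TASK

Pack the amber jar and the square white vase into the wooden carrier's tray beside the green jar, all three upright on the tray's floor. Then swing the green bar fully closed over them, and then turn the red-handled click wrench clockwise until the bolt is seated and the handle breaks away with a clear kink; stop there, well before the handle's own end stop. Leave the other things on the bench where they are, and let go of everything.

Things in the scene. Friction and masses are not known exactly. Their poses are not given: they have to be found in the camera images.
- carrier: wooden delivery carrier fixed to the bench, place and yaw vary: a low open tray, long along its y, walls 6 mm thick with tops 45 mm above the bench, on a 130 x 330 x 6 mm base, and a 104 mm tall aluminium post beyond each end: a round one, 28 mm thick, at y = -145 mm, a square-edged one, 30 x 16 mm, at y = +135 mm. Origin: centre of the tray at bench level; z up
- tray_floor (a point): centre of the tray's inner floor, above the carrier's origin, 6 mm above the bench; axes as the carrier's. The tray's inside measures 76 mm in x and 208 mm in y
- pivot (a point): top centre of the round post, 104 mm above the bench, at y = -145 mm in the carrier's frame; axes as the carrier's. The green bar (26 mm wide, 292 mm long, 105 to 115 mm above the bench, 9 mm over the packed things) and, on top of it, the clamp bolt with the wrench both turn about this vertical axis
- green_jar: green glass jar with white lid, 60 mm across, 90 mm tall, 0.3 kg, already standing loose in the pivot end (-y end) of the tray, about 71 mm from the tray's centre; origin at the centre of its underside; z up
- amber_jar: amber glass jar with black lid, a 60 mm cylinder, 90 mm tall, about 0.3 kg; stands on the bench; origin at the centre of its underside; z up
- white_vase: square white ceramic vase with thin black edges, 60 x 60 x 90 mm, about 0.35 kg; stands on the bench, any yaw; origin at the centre of its underside; x and y square to its sides, z up
- bar (a joint): angle of the green bar: 0 = fully closed, along the carrier's +y over the middle of the tray and onto the far post, at its stop; grows as it opens, counter-clockwise from above, towards the robot (at 1.57 rad it points along the carrier's -x). Starts open, 1.15 to 1.45. Stiff hinge (0.15 N m), stays where it is left
- bar_knob (a point): middle of the upright black round knob on the bar, 22 mm across and 40 mm tall (115 to 155 mm above the bench; this point at 135 mm), 100 mm from the pivot axis
- bolt (a joint): turn of the clamp bolt; the wrench's head stays on it. Grows clockwise from above (tightening) against 0.3 N m of friction; 1.0 rad = seated, a hard stop; starts at 0.35 to 0.70. With the wrench straight, its handle points along the angle (-1.094 rad - bolt) in the carrier's frame, counted counter-clockwise from the carrier's +x: -2.094 rad when seated
- click (a joint): kink of the wrench at its neck: 0 = straight (start) while the bolt runs down; once the bolt is seated the handle breaks away at 1.3 N m (12 N at the grip), swings on clockwise about the neck at that same torque and stays where it is left. Clicked from 0.12 rad on, end stop at 0.50; about 0.25 is right, beyond 0.42 is forced
- wrench_neck (a point): the breakaway joint's vertical axis, on the wrench's head 45 mm from the bolt's axis, 130 mm above the bench; its x points from the bolt along the head
- wrench_grip (a point): grip point on the centre line of the wrench's red handle with black bands, a level bar 20 mm wide, 120 to 140 mm above the bench, reaching 45 mm from this point towards the bolt and 60 mm to its free end. 105 mm from the neck, and 150 mm from the bolt's axis while straight, 130 mm above the bench; x points to the free end
- clay_pot: terracotta cup-shaped flower pot, 72 mm across, 65 mm tall; a loose bystander, leave it alone; origin at the middle of its underside
- tin: plain aluminium tin, 60 mm across, 70 mm tall; a loose bystander, leave it alone; origin at the middle of its underside
- mug: blue ceramic mug, 76 mm across, 85 mm tall, handle to its +y; a loose bystander, leave it alone; origin at the middle of its underside
- tape: green roll of tape lying flat, 84 mm across, 24 mm high; a loose bystander, leave it alone; origin at the middle of its underside
- driver: screwdriver lying along its x; a loose bystander, leave it alone; origin at its underside
- foam: green block, 110 x 70 x 50 mm; a loose bystander, leave it alone; origin at the middle of its underside
- bowl: white bowl, 110 mm across, 45 mm high; a loose bystander, leave it alone; origin at the middle of its underside
Mind the look-alikes: they are no part of the job. What is shaped like the amber_jar but purple is not meant.

How it is judged:
By the outcome, as a careful person would: the job done as asked, in the order asked, and still so for the second after the job is handed in, with the robot touching nothing.
It also fails if it takes over 72 s, if anything falls off the work surface, if the arm or the gripper's body presses on something with over 40 N, if the wrist force passes 120 N, or if a joint passes its speed limit or range.

## Working session

There is one attempt and no reset: what is moved stays moved. The work goes in short steps, Python scripts to look and compute and a shell command to move; the robot and the scene stay as the last step left them, time stands still between calls to the robot, and variables do not carry over. Pictures are saved under pics/ and viewed, about 8 in all and at most 12, crops included, and the job is handed in when it is done.

```bash
mkdir -p pics
cat > h.py <<'E'
import numpy as np, cv2, json
from bench import r
from scipy.spatial.transform import Rotation as R
def save(p,n): cv2.imwrite('pics/'+n,p['image'][:,:,::-1])
def ray(p,uv):
    K=np.array(p['K']);T=np.array(p['T'])
    d=T[:3,:3]@np.linalg.solve(K,[uv[0],uv[1],1.]); return T[:3,3],d
def atz(p,uv,z):
    o,d=ray(p,uv); return o+d*(z-o[2])/d[2]
def proj(p,X):
    K=np.array(p['K']);T=np.array(p['T']); c=T[:3,:3].T@(np.array(X,float)-T[:3,3]); q=K@c; return q[:2]/q[2]
def tri(obs):
    A=np.zeros((3,3));b=np.zeros(3)
    for p,uv in obs:
        o,d=ray(p,uv);d=d/np.linalg.norm(d);M=np.eye(3)-np.outer(d,d);A+=M;b+=M@o
    return np.linalg.solve(A,b)
E
cat > a.py <<'E'
from h import *
S={n:r.snapshot(n) for n in('scene','side')}
for n,p in S.items(): save(p,n+'0.png')
Z=dict(tray_floor=6,pivot=104,green_jar=0,amber_jar=0,white_vase=0,bar_knob=135,wrench_neck=130,wrench_grip=130,carrier=0,clay_pot=0,tin=0,mug=0,tape=0,foam=0,bowl=0,driver=0)
for l,z in Z.items():
    for n,p in S.items():
        for q in r.pinpoint(p,l)[:3]: print(l,n,round(q['conf'],2),np.round(q['uv']),np.round(atz(p,q['uv'],z)[:2]))
for n,p in S.items(): print(n,np.round(np.array(p['T']),2).tolist())
print(r.sense())
E
python3 a.py; python3 -c "
import cv2,numpy as np
cv2.imwrite('pics/both.png',np.hstack([cv2.imread('pics/scene0.png'),cv2.imread('pics/side0.png')])[:, :])"
```

```text
tray_floor scene 0.37 [169. 142.] [ 443. -538.]
tray_floor side 0.86 [263. 220.] [591. -35.]
pivot scene 0.71 [210. 172.] [ 589. -184.]
pivot scene 0.68 [398. 241.] [524. 418.]
pivot scene 0.45 [174. 153.] [ 580. -356.]
pivot side 0.95 [288. 211.] [ 603. -163.]
pivot side 0.22 [292. 190.] [680. -60.]
green_jar scene 0.68 [234. 203.] [ 574. -102.]
green_jar scene 0.24 [175. 236.] [ 800. -160.]
green_jar scene 0.22 [232. 155.] [ 356. -279.]
green_jar side 0.78 [273. 232.] [ 586. -105.]
amber_jar scene 0.62 [399. 245.] [431. 418.]
amber_jar scene 0.59 [434. 258.] [424. 517.]
amber_jar scene 0.56 [250. 214.] [588. -25.]
amber_jar side 0.86 [154. 168.] [404. 508.]
amber_jar side 0.83 [162. 175.] [413. 434.]
amber_jar side 0.34 [348. 302.] [ 594. -474.]
white_vase scene 0.96 [353. 224.] [430. 267.]
white_vase scene 0.67 [236. 153.] [ 337. -276.]
white_vase side 0.57 [180. 195.] [418. 255.]
bar_knob scene 0.84 [236. 156.] [ 500. -146.]
bar_knob side 0.88 [255. 212.] [ 492. -170.]
wrench_neck scene 0.78 [199. 161.] [ 591. -230.]
wrench_neck scene 0.31 [152. 166.] [ 697. -337.]
wrench_neck si
[... 1534 characters left out ...]
, [0.0, 0.0, 0.0, 1.0]]
{'time': 1.7, 'joint_pos': array([-4.89202087e+00,  7.47187241e+00,  8.52701462e+01,  3.97708387e-04,
        8.72612352e+01, -4.89194605e+00]), 'qd': array([-0.02072147, -0.033436  ,  0.05427205, -0.0148169 , -0.00897639,
       -0.08299833]), 'joint_efforts': array([-1.96811043e-04, -5.69292891e+01, -5.00851607e+01, -3.45024966e-05,
        1.13275932e-03,  5.73642706e-05]), 'tool_pos': array([5.99986382e+02, 3.67705246e-02, 2.53262339e+02]), 'tcp_rot': array([-1.79999327e+02,  3.20807986e-03, -9.38208019e-05]), 'ft_force': array([ 1.33959061, -0.7571631 ,  0.02660526]), 'wrist_torque': array([-0.04533774,  0.03593203,  0.00848816]), 'finger_gap': 85.55716676688411}
```

View pics/scene0.png

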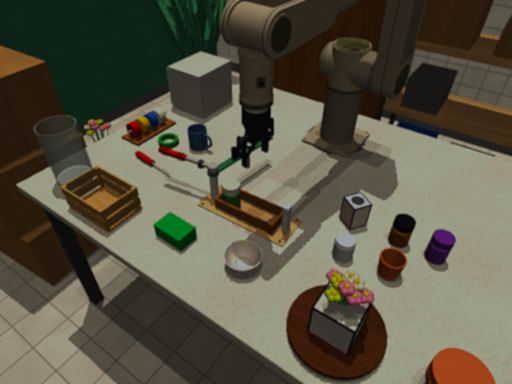

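View pics/side0.png

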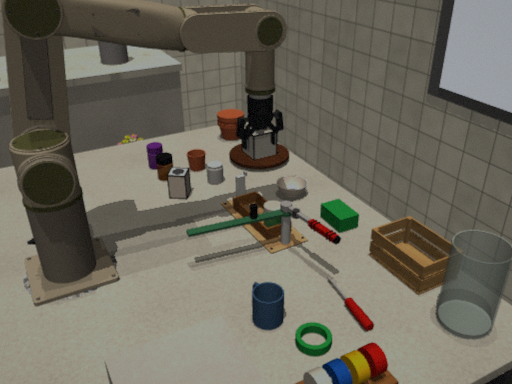

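The scene picture shows the amber jar at (402,230) and the purple look-alike at (440,247). The plain white vase is at (356,210); the other white box, at (340,320), is a flower planter. In the side picture, amber is at (165,166) and purple at (155,155), and the bar points to (190,230) with the wrench at (325,230). Next is a look through the wrist camera.

```bash
cat >> h.py <<'E'
def wshot(name=None):
    s=r.sense(); p=r.snapshot('wrist')
    T=np.eye(4);T[:3,:3]=R.from_euler('xyz',s['tcp_rot'],degrees=True).as_matrix();T[:3,3]=s['tool_pos']
    p['W']=T@np.array(p['tool_from_camera'])
    if name: save(p,name)
    return p
def wray(p,uv):
    K=np.array(p['K']); x=(uv[0]-K[0,2])/K[0,0];y=(uv[1]-K[1,2])/K[1,1]; t=np.hypot(x,y)
    d=np.array([np.sin(t)*x/t,np.sin(t)*y/t,np.cos(t)]) if t>0 else np.array([0,0,1.])
    return p['W'][:3,3],p['W'][:3,:3]@d
def watz(p,uv,z):
    o,d=wray(p,uv); return o+d*(z-o[2])/d[2]
def wproj(p,X):
    c=p['W'][:3,:3].T@(np.array(X,float)-p['W'][:3,3]); t=np.arctan2(np.hypot(c[0],c[1]),c[2]);a=np.arctan2(c[1],c[0]);K=np.array(p['K'])
    return np.array([K[0,2]+K[0,0]*t*np.cos(a),K[1,2]+K[1,1]*t*np.sin(a)])
Z=dict(tray_floor=6,pivot=104,green_jar=0,amber_jar=0,white_vase=0,bar_knob=135,wrench_neck=130,wrench_grip=130,carrier=0)
def wlist(p,labels=Z):
    for l in labels:
        for q in r.pinpoint(p,l)[:2]: print(l,round(q['conf'],2),np.round(q['uv']),np.round(watz(p,q['uv'],Z[l])[:2],1))
E
python3 - <<'E'
from h import *
p=wshot('w0.png'); print(np.round(p['K'],1).tolist(),np.round(p['tool_from_camera'],3).tolist()); wlist(p)
E
```

```text
[[297.3, 0.0, 258.4], [0.0, 297.3, 196.4], [0.0, 0.0, 1.0]] [[1.0, 0.001, 0.001, 0.237], [-0.001, 0.955, 0.297, -75.521], [-0.001, -0.297, 0.955, -120.647], [0.0, 0.0, 0.0, 1.0]]
tray_floor 0.89 [248. 191.] [586.8 -31.9]
pivot 0.94 [245. 328.] [ 585.2 -174. ]
green_jar 0.66 [251. 241.] [ 590.4 -105.7]
wrench_grip 0.28 [387. 265.] [731.1 -73.6]
carrier 0.86 [245. 186.] [583.1 -26.1]
```

View pics/w0.png

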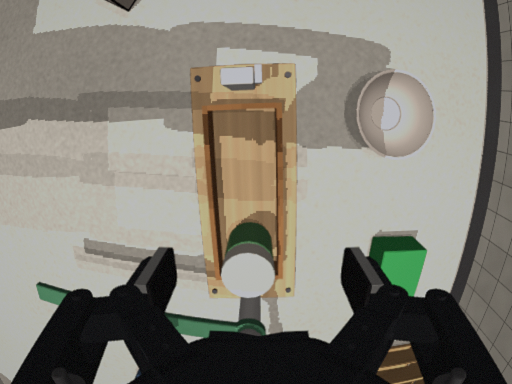

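The wrist picture shows the tray along image-up (world +y). The base corners are at about (191,67), (297,63), (296,297) and (207,299), and the green jar lid is at (247,276). I'll fit the carrier pose to these.

Run:
```python
from h import *
from scipy.optimize import least_squares
import pickle
p=wshot(); pickle.dump({k:p[k] for k in('K','W')},open('p0.pkl','wb'))
for uv in [(191,67),(297,63),(296,297),(207,299)]: print(np.round(watz(p,uv,6),1))
print('lid',watz(p,(247.5,276),90))
P=[(-65,165,6),(65,165,6),(65,-165,6),(-65,-165,6)];U=[(191,67),(297,63),(296,297),(207,299)]
def X(v,c): 
    a=v[2]; return np.array([v[0]+np.cos(a)*c[0]-np.sin(a)*c[1],v[1]+np.sin(a)*c[0]+np.cos(a)*c[1],c[2]])
f=lambda v:np.concatenate([wproj(p,X(v,c))-u for c,u in zip(P,U)])
s=least_squares(f,[588,-20,0]); print(s.x,np.degrees(s.x[2]),np.round(s.fun,1))
for c in [(0,-145,104),(0,135,104),(-38,104,45),(38,104,45),(38,-104,45),(-38,-104,45)]: print(c,np.round(X(s.x,c),1),np.round(wproj(p,X(s.x,c))))
```

```text
[517.5 127.5   6. ]
[647.3 131.    6. ]
[ 658.1 -199.4    6. ]
[ 521.8 -204.4    6. ]
lid [ 588.42262014 -106.2858064    90.        ]
[ 5.86249545e+02 -3.59109481e+01  2.39752509e-02] 1.3736806904731282 [-0.1  0.1 -0.   0.3 -1.9  0.   2.1 -0.9]
(0, -145, 104) [ 589.7 -180.9  104. ] [249. 333.]
(0, 135, 104) [583.   99.1 104. ] [239.  81.]
(-38, 104, 45) [545.8  67.1  45. ] [209. 115.]
(38, 104, 45) [621.7  69.   45. ] [278. 113.]
(38, -104, 45) [ 626.7 -139.    45. ] [278. 278.]
(-38, -104, 45) [ 550.8 -140.8   45. ] [220. 279.]
```

Carrier pose: about (586.5,−35.5) with yaw 1.5°. The lid at (588,−106) is 71 mm from the tray centre, as the description says. Now over to the jar and vase.

```bash
python3 -m jog '[[-0.175,-0.345,0,0,100],[-0.175,-0.345,0,0,100],[-0.175,-0.345,0,0,100],[-0.175,-0.345,0,0,100],[-0.175,-0.345,0,0,100],[-0.175,-0.345,0,0,100],[-0.175,-0.345,0,0,100],[-0.175,-0.345,0,0,100]]'
python3 -m jog '[[0,0,0,0,100],[0,0,0,0,100]]'
python3 - <<'E'
from h import *
p=wshot('w1.png'); print(r.sense()['time'],r.sense()['tool_pos']); wlist(p,['amber_jar','white_vase'])
E
```

```text
time: 3.05
tool_pos: [423.3, 347.4, 253.6]
tcp_rot: [-180.0, -0.0, 0.1]
ft_force: [-0.1, -0.5, -0.5]
finger_gap: 85.3
time: 3.25
tool_pos: [422.7, 348.1, 253.6]
tcp_rot: [-180.0, -0.0, 0.2]
ft_force: [-0.5, 0.2, 1.2]
finger_gap: 85.6
3.3 [423.3587483  347.20384511 253.55064989]
amber_jar 0.72 [256.  35.] [420.2 515.6]
amber_jar 0.64 [255. 119.] [419.1 408.6]
white_vase 0.78 [257. 230.] [422.5 259.6]
```

View pics/w1.png

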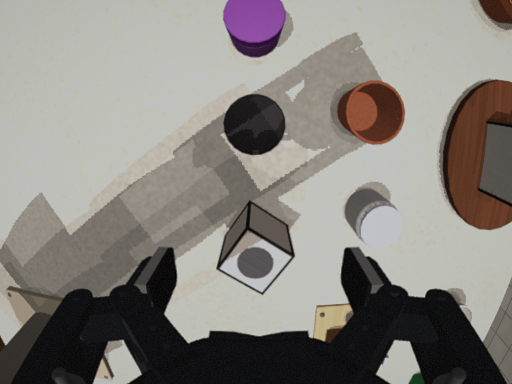

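The wrist picture shows the black-lidded jar at (255,124), purple at (254,20), the vase's top face at about (256,263), turned about 30°, and the tin at (378,225). Candidates for the amber jar are the black-lidded one (scene (402,230)) and the purple one (scene (440,247)). I'll confirm with one crop.

Run:
```python
from h import *
im=cv2.imread('pics/scene0.png')[180:280,320:470]; cv2.imwrite('pics/c0.png',cv2.resize(im,None,fx=4,fy=4,interpolation=cv2.INTER_CUBIC))
p=wshot()
# lid circle
g=p['image'].astype(int).sum(2); m=(g<130).astype(np.uint8); n,l,st,c=cv2.connectedComponentsWithStats(m)
for i in range(1,n):
    if 300<st[i][4]<9000: print(st[i],c[i])
print('lid',watz(p,(255,124),90), [np.round(watz(p,u,90),1)[:2] for u in((225,124),(285,124),(255,94),(255,154))])
V=[np.round(watz(p,u,90),1)[:2] for u in((219,268),(263,293),(294,254),(249,234))]; print(V,np.mean(V,0)); V=np.array(V)
for i in range(4): d=V[(i+1)%4]-V[i]; print(np.hypot(*d),np.degrees(np.arctan2(d[1],d[0])))
```

```text
[480   0  32  21 406] [495.72167488   9.34236453]
[442  79  49 135 633] [453.28120063 140.1563981 ]
[358  82  41  28 426] [381.38262911  94.47652582]
[ 222   93   61   59 2179] [249.372648   123.24323084]
[217 200  76  69 401] [254.22693267 233.11720698]
lid [421.22817913 405.42416366  90.        ] [array([392.7, 405.7]), array([449.7, 405.6]), array([421.2, 434.1]), array([421.2, 376.4])]
[array([380.9, 250.1]), array([430.1, 216.3]), array([463.3, 268.1]), array([414.8, 292.3])] [422.275 256.7  ]
59.69154043916109 -34.48874877636958
61.5262545585216 57.34310775263812
54.20230622399751 153.48222255766748
54.129936264510825 -128.77552375071136
```

View pics/c0.png

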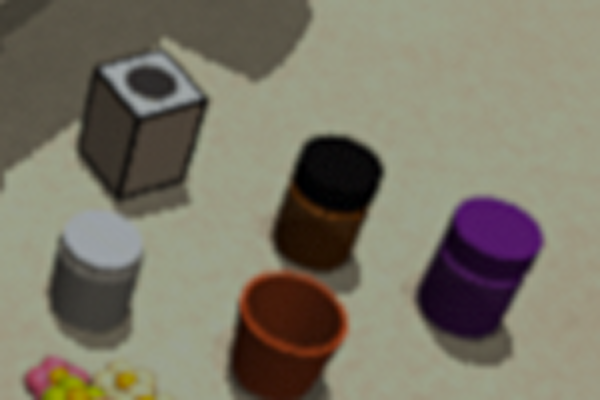

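The crop confirms it: the amber-brown jar with the black lid is the one meant, and purple is the look-alike. The amber jar is at (421,406). The vase is at (422,259) with its sides at −33.5° mod 90.

```bash
python3 -m jog '[[-0.002,-0.058,0.02,0,100],[-0.002,-0.058,0.06,0,100],[-0.002,-0.058,0.10,0,100],[-0.002,-0.058,0.14,0,100],[-0.002,-0.058,0.170,0,100],[-0.002,-0.058,0.187,0,100],[-0.002,-0.058,0.187,0,100],[-0.002,-0.058,0.187,0,100]]' 
python3 -m jog '[[0,0,0,0,55],[0,0,0,0,50],[0,0,0,0,50],[0,0,0,0,50],[0,0,0,0,50],[0,0,0,0,50]]' 40
```

```text
time: 4.25
tool_pos: [422.9, 403.7, 67.0]
tcp_rot: [-180.0, -0.0, -0.1]
ft_force: [0.5, -0.4, 0.3]
finger_gap: 85.5
time: 4.85
tool_pos: [423.5, 404.4, 69.2]
tcp_rot: [-179.9, -0.1, -0.1]
ft_force: [-4.1, -1.8, 6.1]
finger_gap: 59.1
```

```bash
python3 -m jog '[[0,0,-0.04,0,50],[0,0,-0.08,0,50],[0,0.02,-0.12,0,50],[0.015,0.06,-0.125,0,50],[0.03,0.1,-0.125,0,50],[0.045,0.14,-0.125,0,50],[0.06,0.18,-0.125,0,50],[0.075,0.22,-0.125,0,50]]' 60
python3 -m jog '[[0.015,0.04,0,0,50],[0.03,0.085,0,0,50],[0.05,0.13,0,0,50],[0.065,0.17,0,0,50],[0.08,0.2,0,0,50],[0.088,0.22,0,0,50],[0.088,0.22,0,0,50],[0.088,0.22,0,0,50]]' 60
python3 - <<'E'
from h import *
p=wshot('w2.png'); s=r.sense(); print(s['time'],s['tool_pos'],s['tcp_rot'],s['finger_gap'],s['ft_force']); wlist(p,['tray_floor','carrier','amber_jar','green_jar'])
E
```

```text
time: 5.65
tool_pos: [498.3, 182.4, 194.8]
tcp_rot: [-179.9, -0.2, -0.1]
ft_force: [0.5, 0.7, -4.3]
finger_gap: 58.6
time: 6.45
tool_pos: [585.9, -38.1, 194.9]
tcp_rot: [-179.9, -0.2, -0.2]
ft_force: [1.1, -0.1, -4.3]
finger_gap: 59.0
6.5 [585.74460652 -37.41070925 194.77845474] [-1.79854994e+02 -1.86650001e-01 -1.02162816e-01] 58.96685554480747 [-0.97632176 -0.62285579 -4.08523814]
tray_floor 0.78 [258. 172.] [586.2 -30.7]
tray_floor 0.28 [259. 219.] [588.2 -85.1]
carrier 0.76 [255. 169.] [583.8 -29.4]
amber_jar 0.58 [257. 217.] [585.1 -84.6]
```

View pics/w2.png

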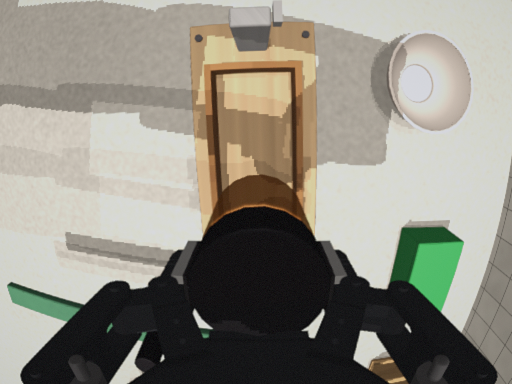

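The jar hangs level in the grip over the tray. The far base corners are at (191,27) and (316,22), and the far wall's inner top edge is near row 70. I'll check y against these.

Run:
```python
from h import *
p=wshot()
for uv,z in [((191,27),6),((316,22),6),((212,73),45),((296,69),45),((206,67),45),((303,62),45),((231,10),104),((270,8),104),((258,268),175),((190,252),0)]: print(uv,np.round(watz(p,uv,z),1))
X=[586.2,-35.8]
```

```text
(191, 27) [516.7 127.2   6. ]
(316, 22) [646.6 132.4   6. ]
(212, 73) [545.1  70.7  45. ]
(296, 69) [620.4  74.3  45. ]
(206, 67) [539.6  76.6  45. ]
(303, 62) [626.7  81.1  45. ]
(231, 10) [567.1 110.7 104. ]
(270, 8) [594.6 112.  104. ]
(258, 268) [586.1 -45.9 175. ]
(190, 252) [ 504.  -129.7    0. ]
```

```bash
python3 -m jog '[[0,-0.002,0.03,0,50],[0,-0.002,0.065,0,50],[0,-0.002,0.095,0,50],[0,-0.002,0.112,0,50],[0,-0.002,0.118,0,50],[0,-0.002,0.119,0,50],[0,-0.002,0.119,0,50]]' 60
```

```text
time: 7.45
tool_pos: [586.8, -34.3, 76.5]
tcp_rot: [-179.9, -0.3, 0.0]
ft_force: [-0.5, 0.9, -3.7]
finger_gap: 58.6
```

```bash
python3 -m jog '[[0,0,0.001,0,50],[0,0,0.002,0,50],[0,0,0.002,0,50]]' 60
```

```text
time: 7.75
tool_pos: [587.5, -34.3, 75.4]
tcp_rot: [-179.9, -0.4, 0.0]
ft_force: [-0.7, 1.1, 0.7]
finger_gap: 58.8
```

```bash
python3 -m jog '[[0,0,0,0,80],[0,0,0,0,100],[0,0,0,0,100],[0,0,-0.04,0,100],[0,0,-0.08,0,100],[0,0,-0.12,0,100],[0,0,-0.12,0,100]]' 60
python3 -m jog '[[-0.02,-0.035,0,8,100],[-0.04,-0.075,0,16,100],[-0.065,-0.115,0,24,100],[-0.09,-0.16,0,33,100],[-0.115,-0.2,0,33.5,100],[-0.14,-0.24,0,33.5,100],[-0.16,-0.28,0,33.5,100],[-0.165,-0.293,0,33.5,100]]'
python3 -m jog '[[0,0,0,0,100]]'
python3 - <<'E'
from h import *
p=wshot('w3.png'); s=r.sense(); print(s['time'],s['tool_pos'],s['tcp_rot'],s['finger_gap']); wlist(p,['white_vase'])
print(wproj(p,(422,259,90)))
E
```

```text
time: 8.45
tool_pos: [590.6, -35.1, 203.2]
tcp_rot: [-180.0, -1.0, 0.0]
ft_force: [1.3, 0.0, 0.3]
finger_gap: 85.8
time: 9.25
tool_pos: [423.3, 260.9, 200.2]
tcp_rot: [-179.4, -0.8, -33.3]
ft_force: [0.8, -0.5, -0.0]
finger_gap: 85.3
time: 9.35
tool_pos: [422.5, 262.3, 200.0]
tcp_rot: [-179.4, -0.8, -33.1]
ft_force: [-0.4, -0.9, 0.1]
finger_gap: 85.4
9.4 [422.88647912 261.54124074 199.96451778] [-179.38802694   -0.79571995  -33.16092552] 85.39717972834636
white_vase 0.6 [254. 180.] [419.5 261.1]
[257.41753504 206.03979339]
```

View pics/w3.png

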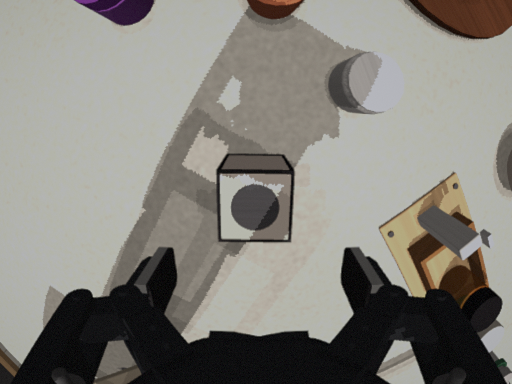

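The vase is square to the jaws, with its top centre at (255,206) against a predicted (257,206). Grasping.

```bash
python3 -m jog '[[-0.001,0.002,0.04,0,100],[-0.001,0.002,0.08,0,100],[-0.001,0.002,0.115,0,100],[-0.001,0.002,0.132,0,100],[-0.001,0.002,0.133,0,100],[-0.001,0.002,0.133,0,100]]'
python3 -m jog '[[0,0,0,0,60],[0,0,0,0,50],[0,0,0,0,50],[0,0,0,0,50],[0,0,0,0,50],[0,0,0,0,50]]' 40
```

```text
time: 10.05
tool_pos: [424.6, 258.4, 67.1]
tcp_rot: [-179.4, -0.8, -33.3]
ft_force: [0.4, 0.1, 0.4]
finger_gap: 85.2
time: 10.65
tool_pos: [425.7, 259.2, 69.3]
tcp_rot: [-179.3, -0.9, -33.3]
ft_force: [-2.0, 0.6, 6.4]
finger_gap: 59.7
```

```bash
python3 -m jog '[[0,0,-0.04,0,50],[0,0,-0.08,0,50],[0.02,0.008,-0.12,0,50],[0.06,0.024,-0.125,-8,50],[0.1,0.04,-0.125,-16,50],[0.14,0.055,-0.125,-24,50],[0.18,0.07,-0.125,-32,50],[0.22,0.086,-0.125,-34.8,50]]' 60
python3 -m jog '[[0.02,0.02,0,0,50],[0.033,0.02,0,0,50],[0.033,0.02,0,0,50]]' 60
python3 - <<'E'
from h import *
p=wshot('w4.png'); s=r.sense(); print(s['time'],s['tool_pos'],s['tcp_rot'],s['finger_gap'],s['ft_force']); wlist(p,['tray_floor','carrier','amber_jar','green_jar'])
E
```

```text
time: 11.45
tool_pos: [560.7, 64.5, 197.3]
tcp_rot: [-179.9, -1.2, 1.8]
ft_force: [1.2, 0.6, -3.2]
finger_gap: 59.4
time: 11.75
tool_pos: [595.6, 44.3, 198.5]
tcp_rot: [-179.9, -1.3, 1.7]
ft_force: [-0.4, 0.2, -4.3]
finger_gap: 59.9
11.8 [594.58179092  45.02955612 198.21014906] [-179.93027849   -1.21155931    1.72904962] 59.193329041248944 [-0.39760734  0.91142528 -3.68164294]
```

```bash
python3 -m jog '[[-0.013,0.009,0,0,50],[-0.013,0.009,0.03,0,50],[-0.013,0.009,0.05,0,50],[-0.013,0.009,0.06,0,50],[-0.013,0.009,0.06,0,50]]' 60
python3 - <<'E'
from h import *
p=wshot('w5.png'); s=r.sense(); print(s['time'],s['tool_pos'],s['tcp_rot'],s['finger_gap'],s['ft_force'])
q=r.snapshot('side'); a=cv2.resize(q['image'][150:260,190:330],None,fx=4,fy=4,interpolation=cv2.INTER_CUBIC)
q=r.snapshot('scene'); b=cv2.resize(q['image'][150:260,190:320],None,fx=4,fy=4,interpolation=cv2.INTER_CUBIC)
cv2.imwrite('pics/c1.png',cv2.resize(np.hstack([a,b]),(800,326))[:,:,::-1])
E
```

```text
time: 12.5
tool_pos: [580.6, 37.3, 136.0]
tcp_rot: [-179.9, -1.0, 1.9]
ft_force: [-0.5, -0.7, -3.5]
finger_gap: 59.6
12.55 [581.61722651  37.21055787 137.60738327] [-179.92363129   -1.12834947    1.8657869 ] 59.45645009105847 [-0.17518721 -0.45779582 -4.20902125]
```

View pics/c1.png

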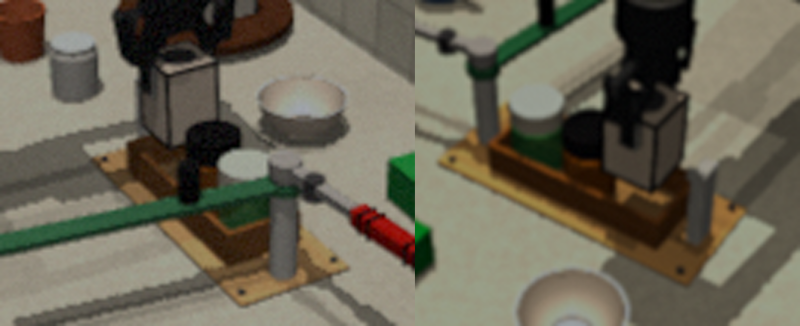

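The green and amber jars stand in the tray, and the vase hangs above the far slot, square to the tray and clear of the jar and post. Lowering it.

```bash
python3 -m jog '[[0.001,0.001,0.02,0,50],[0.001,0.001,0.04,0,50],[0.001,0.001,0.053,0,50],[0.001,0.001,0.059,0,50],[0.001,0.001,0.061,0,50],[0.001,0.001,0.061,0,50]]' 60
```

```text
time: 13.25
tool_pos: [585.8, 36.2, 78.9]
tcp_rot: [-179.9, -1.3, 1.9]
ft_force: [1.2, -0.4, -3.3]
finger_gap: 59.5
```

```bash
python3 -m jog '[[-0.001,0,0.001,0,50],[-0.001,0,0.002,0,50],[-0.001,0,0.003,0,50],[-0.001,0,0.003,0,50]]' 60
```

```text
time: 13.65
tool_pos: [584.9, 36.2, 76.0]
tcp_rot: [-179.9, -1.4, 1.9]
ft_force: [-0.1, -0.5, -3.9]
finger_gap: 59.6
```

```bash
python3 -m jog '[[0,0,0.001,0,50],[0,0,0.002,0,50],[0,0,0.002,0,50]]' 60
```

```text
time: 13.95
tool_pos: [585.1, 36.0, 75.7]
tcp_rot: [-180.0, -1.4, 1.9]
ft_force: [-6.9, -1.4, 11.0]
finger_gap: 59.4
```

```bash
python3 -m jog '[[0,0,0,0,80],[0,0,0,0,100],[0,0,0,0,100],[0,0,-0.04,0,100],[0,0,-0.08,0,100],[0,0,-0.13,0,100],[0,0,-0.17,0,100],[0,0.02,-0.18,0,100]]' 60
python3 -m jog '[[0,0.05,0,0,100],[0,0.1,0,0,100],[0,0.15,0,0,100],[0,0.2,0,0,100],[0,0.25,0,0,100],[0,0.3,0,0,100],[0,0.35,0,0,100],[0,0.36,0,0,100]]'
python3 - <<'E'
from h import *
p=wshot('w6.png'); s=r.sense(); print(s['time'],s['tool_pos'],s['tcp_rot']); wlist(p,['pivot','bar_knob','wrench_neck','wrench_grip'])
E
```

```text
time: 14.75
tool_pos: [584.1, 17.2, 262.6]
tcp_rot: [-180.0, -1.9, 2.0]
ft_force: [0.0, 0.0, -0.1]
finger_gap: 85.1
time: 15.55
tool_pos: [595.2, -348.1, 261.2]
tcp_rot: [180.0, -1.9, 1.7]
ft_force: [-0.9, 1.1, -0.6]
finger_gap: 85.1
15.6 [ 595.46455348 -347.18476019  261.21259762] [-179.98266458   -1.86459011    1.73702633]
pivot 0.56 [249.   5.] [ 587.  -174.1]
wrench_neck 0.79 [253.  44.] [ 591.7 -219.1]
wrench_neck 0.18 [110. 223.] [ 455.4 -381. ]
wrench_grip 0.67 [267. 166.] [ 606.5 -323.4]
```

View pics/w6.png

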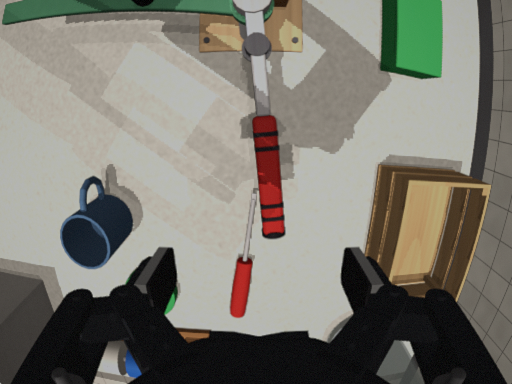

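The wrench is straight, with its neck at (256,44) and red grip at (268,170), just above the loose screwdriver. The bar runs left along the top edge of the picture. I'll measure the knob with the fixed cameras.

Run:
```python
from h import *
S={n:r.snapshot(n) for n in('scene','side')}
for l,z in dict(bar_knob=135,pivot=104,wrench_grip=130,wrench_neck=130).items():
  o=[]
  for n,p in S.items():
    for q in r.pinpoint(p,l)[:1]: print(l,n,round(q['conf'],2),np.round(q['uv'],1),np.round(atz(p,q['uv'],z)[:2])); o.append((p,q['uv']))
  if len(o)==2: print('tri',np.round(tri(o),1))
p=wshot()
for u in [(10,22),(100,15),(190,12)]: print(watz(p,u,105))
```

```text
bar_knob scene 0.41 [201.4 163.1] [ 598. -212.]
bar_knob side 0.85 [255.5 213.3] [ 490. -174.]
tri [ 532.7 -204.5  123. ]
pivot scene 0.75 [213.3 174.2] [ 591. -171.]
pivot side 0.81 [284.4 209.3] [ 598. -151.]
tri [ 594.4 -163.4  110.6]
wrench_grip scene 0.56 [340.2 252.7] [675. 314.]
wrench_grip side 0.56 [320.2 226.5] [ 614. -310.]
tri [714.  142.  -41.5]
wrench_neck scene 0.56 [199.5 162.1] [ 593. -226.]
wrench_neck side 0.57 [300.2 212.6] [ 605. -225.]
tri [ 599.6 -225.   133. ]
[ 304.4607887  -147.24031524  105.        ]
[ 437.42275015 -167.34349217  105.        ]
[ 532.4506203  -174.75764384  105.        ]
```

The bar's world angle is about 83° (joint ≈ 1.42). With the pivot at (587,−176), the knob is near (488,−164). I'll push the knob with shut fingers, starting from its −y side.

```bash
python3 -m jog '[[-0.03,-0.035,0,0,0],[-0.06,-0.07,0,0,0],[-0.09,-0.11,0,0,0],[-0.115,-0.143,0,0,0],[-0.115,-0.143,0.04,0,0],[-0.115,-0.143,0.08,0,0],[-0.115,-0.143,0.11,0,0],[-0.115,-0.143,0.112,0,0]]' 40
python3 -m jog '[[0,0,0,0,0],[0,0,0,0,0]]'
python3 - <<'E'
from h import *
p=wshot('w7.png'); s=r.sense(); print(s['time'],s['tool_pos'],s['tcp_rot'],s['finger_gap'],s['ft_force'])
q=r.snapshot('side'); save(q,'s7.png');wlist(p,['bar_knob','pivot'])
cv2.imwrite('pics/c7.png',cv2.resize(np.hstack([p['image'][:,:],cv2.resize(q['image'][130:274,160:352],(512,384))]),(800,300))[:,:,::-1])
E
```

```text
time: 17.15
tool_pos: [477.6, -201.7, 142.1]
tcp_rot: [-179.7, -1.5, 2.0]
ft_force: [-0.0, 1.3, 0.2]
finger_gap: 0.3
time: 17.35
tool_pos: [478.2, -202.1, 143.5]
tcp_rot: [-179.8, -1.6, 2.0]
ft_force: [0.0, 0.4, -0.6]
finger_gap: -0.1
17.4 [ 478.60952167 -202.33698053  143.97462754] [-179.7950976    -1.65606073    1.99698196] 0.4314581535449062 [0.39655577 0.00878448 1.3277732 ]
bar_knob 0.57 [286. 191.] [ 490.  -163.8]
pivot 0.6 [427. 201.] [ 588.6 -176.2]
```

View pics/c7.png

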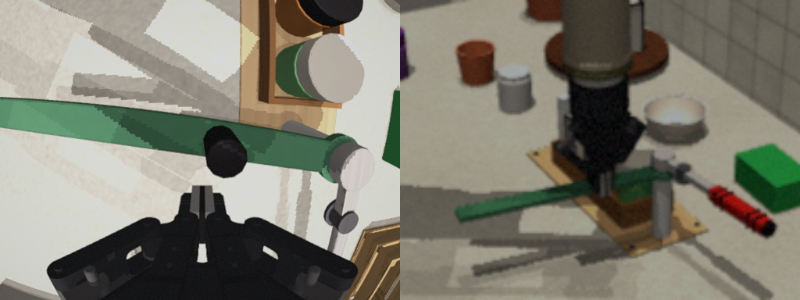

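The wrist picture shows the knob at (490,−164) and the pivot at (588.6,−176), matching the plan. The shut fingers stand just on its −y side, clear of the bar. Pushing along the arc.

```bash
python3 -m jog '[[0.008,-0.015,0,0,0],[0.008,-0.024,0,0,0],[0.008,-0.033,0,0,0],[0.0095,-0.043,0,0,0],[0.0115,-0.053,0,0,0],[0.018,-0.069,0,0,0],[0.0275,-0.084,0,0,0],[0.0395,-0.098,0,0,0]]'
python3 -c "
from h import *
p=wshot('w8.png');wlist(p,['bar_knob','pivot'])"
```

```text
time: 18.35
tool_pos: [514.4, -102.1, 145.1]
tcp_rot: [-179.8, -1.6, 2.0]
ft_force: [-0.9, -2.6, 0.5]
finger_gap: -0.2
bar_knob 0.69 [303. 240.] [536.5 -89.3]
pivot 0.76 [351. 325.] [ 587.8 -176. ]
```

```bash
python3 -m jog '[[0.008,-0.006,0,0,0],[0.0155,-0.011,0,0,0],[0.024,-0.015,0,0,0],[0.032,-0.019,0,0,0],[0.038,-0.021,0,0,0],[0.041,-0.022,0,0,0],[0.041,-0.022,0,0,0]]'
python3 -c "
from h import *
p=wshot('w9.png');wlist(p,['bar_knob','pivot'])"
```

```text
time: 19.2
tool_pos: [555.3, -78.1, 146.3]
tcp_rot: [-179.8, -1.6, 2.1]
ft_force: [0.6, 0.5, -0.4]
finger_gap: 0.0
bar_knob 0.7 [307. 257.] [580.8 -75.2]
```

```bash
python3 -m jog '[[0.002,0,0,0,0],[0.004,0,0,0,0],[0.004,0,0,0,0]]'; python3 -m jog '[[0.001,0,0,0,0],[0.002,0,0,0,0],[0.002,0,0,0,0]]'; python3 -m jog '[[0.001,0,0,0,0],[0.002,0,0,0,0],[0.002,0,0,0,0]]'
```

```text
time: 19.65
tool_pos: [558.7, -78.1, 146.4]
tcp_rot: [-179.8, -1.6, 2.1]
ft_force: [-1.0, 0.8, 0.7]
finger_gap: -0.2
time: 19.95
tool_pos: [560.8, -78.0, 146.4]
tcp_rot: [-179.8, -1.6, 2.1]
ft_force: [-0.7, 0.4, -0.4]
finger_gap: -0.3
time: 20.25
tool_pos: [561.2, -78.0, 146.3]
tcp_rot: [-179.7, -1.4, 2.1]
ft_force: [-10.6, 0.6, 6.7]
finger_gap: 0.2
```

```bash
python3 -m jog '[[0.002,0,0,0,0],[0.002,0,0,0,0]]'; python3 -c "
from h import *
p=wshot('w10.png');wlist(p,['bar_knob','pivot'])"
```

```text
time: 20.45
tool_pos: [561.3, -78.0, 146.3]
tcp_rot: [-179.7, -1.1, 2.1]
ft_force: [-15.5, 1.2, 9.1]
finger_gap: -0.0
bar_knob 0.74 [304. 256.] [585.2 -74.7]
pivot 0.43 [306. 256.] [592.8 -90.8]
```

The bar is at its stop: at 15 N it no longer moves, and the knob reads (585,−75) against a closed position of (585,−76). Backing off and going round to the wrench's +x side.

```bash
python3 -m jog '[[-0.015,0,0,0,0],[-0.015,0,-0.03,0,0],[-0.015,0,-0.06,0,0],[0,0.04,-0.065,8,0],[0.02,0.085,-0.065,16,0],[0.04,0.13,-0.065,24,0],[0.06,0.175,-0.065,30,0],[0.075,0.22,-0.065,30,0]]'
python3 -c "
from h import *
s=r.sense();print(s['time'],s['tool_pos'],s['tcp_rot']);t=np.array([652,-319,205])
print(R.from_euler('xyz',s['tcp_rot'],degrees=True).as_matrix().T@(t-s['tool_pos']))
print(R.from_euler('xyz',s['tcp_rot'],degrees=True).as_matrix().T@(t-s['tool_pos']-[0,0,69]))"
```

```text
time: 21.4
tool_pos: [644.3, -297.5, 211.9]
tcp_rot: [-179.2, -0.9, -28.1]
ft_force: [1.0, 0.3, 1.4]
finger_gap: 0.1
21.4 [ 644.26737467 -297.47691407  211.92080823] [-179.1950721    -0.93004058  -28.09913021]
[16.84398318 15.44375611  6.97889222]
[15.72400572 16.41295283 75.96299407]
```

```bash
python3 -m jog '[[0.016,0.016,0.01,0,0],[0.016,0.016,0.04,0,0],[0.016,0.016,0.068,0,0],[0.016,0.016,0.076,0,0],[0.016,0.016,0.076,0,0]]'
python3 - <<'E'
from h import *
p=wshot('w11.png');s=r.sense();print(s['tool_pos'],s['tcp_rot']);wlist(p,['wrench_grip','wrench_neck'])
q=r.snapshot('side')
cv2.imwrite('pics/c11.png',cv2.resize(np.hstack([p['image'],cv2.resize(q['image'][130:274,220:412],(512,384))]),(800,300))[:,:,::-1])
E
```

```text
time: 21.9
tool_pos: [651.5, -318.2, 133.9]
tcp_rot: [-179.2, -0.7, -28.1]
ft_force: [-0.1, 0.6, -0.1]
finger_gap: -0.2
[ 652.45197596 -318.61691814  136.13111143] [-179.19850797   -0.9080875   -28.08501937]
wrench_grip 0.93 [187. 312.] [ 605.2 -325. ]
wrench_neck 0.79 [ 58. 153.] [ 592.2 -218.9]
```

View pics/c11.png

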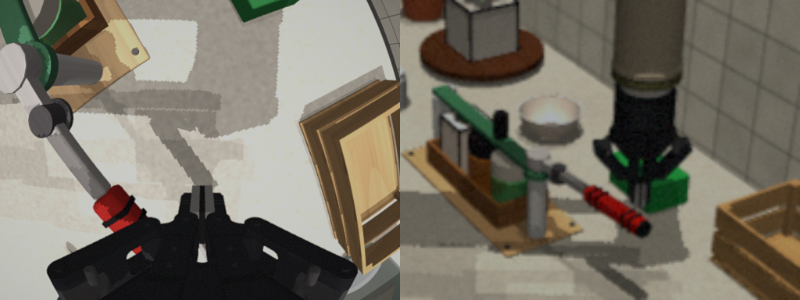

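The wrist and side pictures show the shut fingers beside the red grip on its +x side, and the bar closed over all three items. I'll work out the arc.

```bash
cat > arc.py <<'E'
from h import *
s=r.sense();M=R.from_euler('xyz',s['tcp_rot'],degrees=True).as_matrix();print(s['tool_pos'],s['tcp_rot'],s['ft_force'])
P=np.array([588,-176.]);c=lambda a:np.array([np.cos(a),np.sin(a)])
def pt(al,k=0):
    a=np.radians(al);G=P+45*c(a)+105*c(a-k);b=a-k
    d=abs(np.degrees(b)+90-s['tcp_rot'][2]);d=np.radians(d);dist=14.5*np.cos(d)+11*np.sin(d)+10
    return G-dist*np.array([np.sin(b),-np.cos(b)])
for al,k in [(-82,0),(-86,0),(-90,0),(-95,0),(-100,0),(-105,0),(-110,0),(-113,0),(-116,0),(-118,0),(-118,.05),(-118,.1),(-118,.15),(-118,.2),(-118,.25)]:
    C=pt(al,k); print(al,k,np.round(C,1),np.round(M.T@np.array([*(C-s['tool_pos'][:2]),136-s['tool_pos'][2]]),1))
E
python3 arc.py
```

```text
[ 653.69031827 -319.24609896  138.79512272] [-179.20609341   -1.154042    -28.07916168] [ 0.26960461  0.09802422 -0.52236304]
-82 0 [ 636.8 -320.6] [-14.3   9.2   2.4]
-86 0 [ 626.5 -323.7] [-21.9  16.7   2.1]
-90 0 [ 616. -326.] [-30.2  23.7   1.9]
-95 0 [ 602.5 -327.8] [-41.2  31.7   1.5]
-100 0 [ 588.7 -328.4] [-53.   38.7   1.2]
-105 0 [ 574.9 -327.8] [-65.6  44.6   0.9]
-110 0 [ 561.  -325.8] [-78.7  49.4   0.5]
-113 0 [ 552.8 -324. ] [-86.8  51.7   0.3]
-116 0 [ 544.6 -321.7] [-95.1  53.5   0.1]
-118 0 [ 539.2 -320. ] [-100.7   54.5    0. ]
-118 0.05 [ 534.5 -318.7] [-1.055e+02  5.560e+01 -1.000e-01]
-118 0.1 [ 529.8 -317.2] [-110.3   56.5   -0.2]
-118 0.15 [ 525.1 -315.5] [-115.2   57.2   -0.3]
-118 0.2 [ 520.5 -313.6] [-120.2   57.7   -0.4]
-118 0.25 [ 516.  -311.4] [-125.3   57.9   -0.5]
```

```bash
python3 -m jog '[[-0.014,0.009,0.001,0,0],[-0.022,0.017,0.001,0,0],[-0.03,0.024,0.001,0,0],[-0.041,0.032,0.001,0,0],[-0.053,0.039,0.001,0,0],[-0.0655,0.0445,0,0,0],[-0.0787,0.0495,0,0,0],[-0.0787,0.0495,0,0,0]]'; python3 arc.py; python3 -c "
from h import *
p=wshot();wlist(p,['wrench_grip','wrench_neck'])"
```

```text
time: 22.9
tool_pos: [559.7, -326.3, 137.1]
tcp_rot: [-179.2, -1.2, -28.1]
ft_force: [0.9, -0.7, 0.2]
finger_gap: -0.3
[ 559.71768123 -326.29416964  137.11257454] [-179.22821179   -1.16596245  -28.13571114] [ 0.88415771 -0.73481892  0.18653907]
-82 0 [ 636.8 -320.6] [ 65.3 -41.3   3. ]
-86 0 [ 626.5 -323.7] [ 57.6 -33.8   2.7]
-90 0 [ 616. -326.] [ 49.4 -26.8   2.5]
-95 0 [ 602.5 -327.8] [ 38.4 -18.8   2.1]
-100 0 [ 588.7 -328.4] [ 26.6 -11.8   1.8]
-105 0 [ 574.9 -327.8] [14.1 -5.8  1.5]
-110 0 [ 561.  -325.8] [ 0.9 -1.   1.1]
-113 0 [ 552.8 -324. ] [-7.2  1.3  0.9]
-116 0 [ 544.6 -321.7] [-15.5   3.1   0.8]
-118 0 [ 539.2 -320. ] [-21.1   4.1   0.6]
-118 0.05 [ 534.5 -318.7] [-25.9   5.2   0.5]
-118 0.1 [ 529.8 -317.2] [-30.7   6.1   0.4]
-118 0.15 [ 525.1 -315.5] [-35.6   6.8   0.3]
-118 0.2 [ 520.5 -313.6] [-40.6   7.3   0.2]
-118 0.25 [ 516.  -311.4] [-45.6   7.5   0.1]
wrench_grip 0.78 [207. 270.] [ 536.6 -316.5]
wrench_neck 0.67 [163.  51.] [ 571.9 -216.7]
```

The wrench follows straight, at −109.5°. Creeping towards the seat.

```bash
python3 -m jog '[[-0.004,0.001,0,0,0],[-0.008,0.0015,0,0,0],[-0.012,0.0025,0,0,0],[-0.0155,0.003,0,0,0],[-0.0155,0.003,0,0,0]]'; python3 -m jog '[[-0.002,0,0,0,0],[-0.004,0.001,0,0,0],[-0.004,0.001,0,0,0]]'; python3 -m jog '[[-0.002,0,0,0,0],[-0.004,0.001,0,0,0],[-0.004,0.001,0,0,0]]'
```

```text
time: 23.55
tool_pos: [545.8, -321.4, 136.6]
tcp_rot: [-179.2, -1.2, -28.1]
ft_force: [1.1, -0.5, 1.0]
finger_gap: -0.3
time: 23.85
tool_pos: [541.6, -320.3, 136.5]
tcp_rot: [-179.2, -1.2, -28.1]
ft_force: [1.2, -0.1, -0.1]
finger_gap: -0.4
time: 24.15
tool_pos: [537.5, -319.2, 136.4]
tcp_rot: [-179.2, -1.2, -28.1]
ft_force: [1.5, -0.0, 1.4]
finger_gap: 0.1
```

```bash
python3 -m jog '[[-0.002,0,0,0,0],[-0.003,0.0005,0,0,0],[-0.003,0.0005,0,0,0]]'; python3 -m jog '[[-0.002,0,0,0,0],[-0.003,0.0005,0,0,0],[-0.003,0.0005,0,0,0]]'; python3 arc.py | head -1;  python3 -c "
from h import *
p=wshot();wlist(p,['wrench_grip','wrench_neck'])"
```

```text
time: 24.45
tool_pos: [536.3, -318.6, 136.9]
tcp_rot: [-179.2, -1.4, -28.1]
ft_force: [11.5, -1.5, -3.7]
finger_gap: 0.4
time: 24.75
tool_pos: [535.0, -318.0, 137.1]
tcp_rot: [-179.1, -1.6, -28.1]
ft_force: [11.6, -3.5, -4.6]
finger_gap: -0.1
[ 535.00090752 -317.98121855  137.11249811] [-179.1322394    -1.6497219   -28.09403116] [11.59838984 -3.45983441 -4.59350291]
wrench_grip 0.89 [208. 264.] [ 514.5 -305.4]
wrench_neck 0.87 [209.  39.] [ 567.  -214.4]
```

It is seated: the force stepped from 1.5 N to 12 N at tool x ≈ 536.5. Now about 25 mm more at the grip, in steps.

```bash
python3 -m jog '[[-0.004,0.001,0,0,0],[-0.008,0.0015,0,0,0],[-0.012,0.002,0,0,0],[-0.014,0.002,0,0,0],[-0.014,0.002,0,0,0]]'; python3 -c "
from h import *
p=wshot();wlist(p,['wrench_grip','wrench_neck','pivot'])"
```

```text
time: 25.4
tool_pos: [523.7, -313.1, 137.2]
tcp_rot: [-179.1, -1.9, -28.1]
ft_force: [13.7, -1.6, -4.1]
finger_gap: -0.0
wrench_grip 0.86 [210. 263.] [ 504.  -300.5]
wrench_neck 0.59 [234.  34.] [ 565.9 -212.7]
```

```bash
python3 -m jog '[[-0.004,0.0005,0,0,0],[-0.008,0.001,0,0,0],[-0.012,0.001,0,0,0],[-0.014,0.001,0,0,0],[-0.014,0.001,0,0,0]]'; python3 -c "
from h import *
p=wshot();wlist(p,['wrench_grip','wrench_neck','pivot'])"
```

```text
time: 26.1
tool_pos: [513.1, -307.7, 137.7]
tcp_rot: [-179.0, -2.2, -28.1]
ft_force: [12.9, -1.5, -3.0]
finger_gap: 0.1
wrench_grip 0.89 [210. 256.] [ 495.5 -292.3]
wrench_grip 0.42 [263.  34.] [ 566.5 -213.4]
wrench_neck 0.93 [266.  37.] [ 566.9 -215.3]
```

Kink is about 0.25 by both measures: handle at −132.8° against a head at about −118°, and 26 mm of travel after seating. Backing off and checking.

```bash
python3 -m jog '[[0.01,0,0,0,0],[0.03,0,0,0,0],[0.04,0,0,0,0],[0.04,0,-0.04,0,0],[0.04,0,-0.08,0,0],[0.04,0.02,-0.12,0,0],[0.04,0.06,-0.15,0,0],[0.04,0.09,-0.16,0,0]]'
python3 - <<'E'
from h import *
p=wshot('w12.png');s=r.sense();print(s['time'],s['tool_pos'],s['tcp_rot'],s['ft_force']);wlist(p,['wrench_grip','wrench_neck','pivot','bar_knob'])
q=r.snapshot('side')
cv2.imwrite('pics/c12.png',cv2.resize(np.hstack([p['image'],cv2.resize(q['image'][130:274,180:372],(512,384))]),(800,300))[:,:,::-1])
E
```

```text
time: 27.1
tool_pos: [499.2, -407.6, 302.5]
tcp_rot: [-179.2, -2.5, -28.0]
ft_force: [0.3, -0.4, 0.5]
finger_gap: -0.2
27.15 [ 496.62864057 -411.59014584  302.31540851] [-179.29225381   -2.46947666  -28.24081326] [-2.28471461 -1.2502875   0.67751731]
wrench_grip 0.76 [190.  88.] [ 493.3 -293. ]
bar_knob 0.49 [328. 177.] [ 573.2 -437.8]
```

View pics/c12.png

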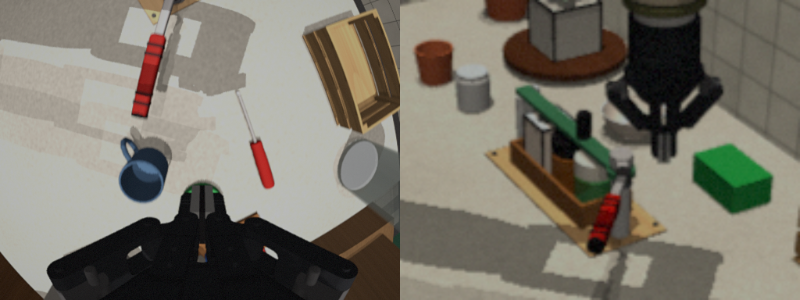

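I've used all 12 pictures. I'll do one last numeric check from above.

```bash
python3 -m jog '[[-0.004,-0.04,0,0,0],[-0.008,-0.08,0,0,0],[-0.012,-0.12,0,0,0],[-0.015,-0.16,0,0,0],[-0.015,-0.16,0,0,0],[-0.015,-0.16,0,0,0]]'
python3 - <<'E'
from h import *
p=wshot('w13.png');s=r.sense();print(s['time'],s['tool_pos'],s['ft_force']);wlist(p)
q=r.snapshot('side')
for l in('bar_knob','amber_jar','white_vase','green_jar'): print(l,[(round(x['conf'],2),np.round(atz(q,x['uv'],Z[l])[:2])) for x in r.pinpoint(q,l)[:2]])
E
```

```text
time: 28.0
tool_pos: [561.5, -254.1, 297.5]
tcp_rot: [-179.0, -1.9, -27.8]
ft_force: [-0.7, -1.1, -1.2]
finger_gap: -0.0
28.05 [ 561.07086597 -255.35329138  297.58427764] [ 0.02796196 -0.05962856  0.50959504]
pivot 0.96 [239. 105.] [ 587.2 -176.4]
green_jar 0.9 [219.  62.] [ 590.5 -104.5]
amber_jar 0.85 [192.  20.] [587.  -28.5]
amber_jar 0.55 [218.  61.] [ 589.7 -102.3]
white_vase 0.18 [191.  17.] [587.7 -24.1]
bar_knob 0.86 [188.  16.] [586.9 -73.8]
wrench_neck 0.74 [238. 149.] [ 566.6 -214.5]
wrench_grip 0.82 [216. 243.] [ 497.3 -291.5]
carrier 0.57 [192.  18.] [587.3 -26.2]
bar_knob [(0.86, array([580., -80.]))]
amber_jar [(0.8, array([586., -25.])), (0.68, array([565., 279.]))]
white_vase [(0.59, array([584.,  32.]))]
green_jar [(0.8, array([ 590., -114.]))]
```

```bash
python3 -c "
from bench import r
print(r.hand_in())"
```

```text
the job is handed in; nothing more can be done
None
```

I packed the amber jar and the white vase beside the green jar, swung the green bar shut and clicked the wrench. The job was handed in at about 28 s.

- **Packing:** The last check puts green at about y −105, amber at −28 and the vase at +32 mm in world y. The last picture viewed shows all three upright under the bar. The networks put the amber jar 5 to 8 mm from where I set it down, within their usual error.
- **Bar:** It stopped against its end stop and did not move under about 15 N. The knob read (587,−74) afterwards, against about (585,−76) for fully closed.
- **Wrench:** The push force stepped from about 1.5 N to 12 N at the seat, at about −118° as expected. After that I went about 26 mm further at the grip. The handle was left at about −132°, which is a kink of about 0.25 rad, well short of 0.42.
- **At hand-in:** The arm was clear of everything, with wrist force near zero, and I did not move any of the other things on the bench.
- **Checks that disagreed:** In the wrist pictures, the networks' carrier centre was about 5 to 10 mm off my own fit along its length. The fixed cameras sometimes mislocated the knob and the wrench, so I used the wrist camera for those. I had no picture views left for the final position, so that last check rests on numbers alone.

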